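Sweep the offcuts off the bed of a bench punch

TASK

Switch the bench punch off first: push the isolator's toggle fully over, away from the robot. Then take the bench brush and sweep the four steel offcuts off the punch's bed, over its open front edge into the scrap trough, without touching them with the gripper. Finally stand the brush on its bristles on the worktable, beside or in front of the punch and clear of punch and trough, and leave everything else where it stands.

Things in the scene. Friction and masses are not known exactly. Their poses are not given: they have to be found in the camera images.
- punch: grey bench punch, fixed. Origin on the worktable; its -x points out of its open front, roughly to the robot; z up. Steel bed: x -95 to +70 mm, y -75 to +75, top 55 mm above the worktable; a rail 6 mm wide, 11 mm high along each side (139 mm between them), front edge open. Column behind: x 70 to 130, y -45 to 45.
- ram (a point): lower end of the round punch (24 mm thick) that hangs from the ram head, 152 mm above the worktable. The ram head overhangs the rear of the bed: in the punch's frame x 30 to 135 mm, y -45 to 45, from 190 to 320 mm above the worktable, motor on it to 373
- trough (a point): centre of the inner floor of the open scrap trough in front of the bed; in the punch's frame the trough spans x -188 to -96 mm, y -78 to 78, walls 3 mm thick and 32 mm high, floor 3 mm
- brush: bench brush, loose, 0.25 kg, on its bristle foot: 40 mm (x) by 108 mm (y), 30 mm high; origin at the centre of the bristles' underside. From the foot rises a flat wooden back, 14 mm thick, 90 mm wide (too wide to grip across), 150 mm long, raked 28 degrees from upright: it starts at (6, 0, 26) mm and runs along (-0.469, 0, 0.883) in the brush's frame, leaning roughly to the robot
- brush_grip (a point): point on the centre line of the brush's wooden back, 127 mm up the back from its start, 23 mm below its upper end; grip there across the 14 mm thickness, with the tool along the back
- isolator: grey switch box, fixed, 80 x 60 x 45 mm, with the toggle on top; origin at the centre of its underside; its -x side roughly faces the robot
- toggle (a joint): toggle of the isolator, rad: 0 = on (leans 0.5 rad to the isolator's -x, towards the robot), 1.0 = fully off (leans 0.5 rad to +x). Its heavy ball tips it on to the end once past the middle. Pivot 46 mm above the isolator's origin, axis along the isolator's y
- toggle_tip (a point): centre of the black ball (22 mm) at the end of the toggle, 65 mm from its pivot; stem 10 mm thick
- scrap_square: loose steel offcut, rectangular, 24 x 21 x 18 mm high; its origin is the centre of the underside it starts on (it may tip or turn as it is swept)
- scrap_round: loose steel offcut, round slug 26 mm across, 16 mm high; its origin is the centre of the underside it starts on (it may tip or turn as it is swept)
- scrap_angle: loose steel offcut, piece of angle, 24 x 22 mm, 18 mm high; its origin is the centre of the underside it starts on (it may tip or turn as it is swept)
- scrap_hex: loose steel offcut, six-sided, 29 mm over corners, 16 mm high; its origin is the centre of the underside it starts on (it may tip or turn as it is swept)
- pot: bystander: white pot with a screw lid, 64 mm across, 68 mm high; origin at the centre of its underside
- counter: bystander: small grey tally counter, 63 x 47 x 22 mm; origin at the centre of its underside
- stamp: bystander: red and grey hand stamp, 34 x 52 x 70 mm; origin at the centre of its underside
Not all that is in view belongs to the job. What is shaped like the isolator but purple or turquoise is not meant.

How it is judged:
By the outcome, as a careful person would: the job done as asked, in the order asked, and still so for the second after the job is handed in, with the robot touching nothing.
It also fails if it takes over 58 s, if anything falls off the work surface, if the arm or the gripper's body presses on something with over 40 N, if the wrist force passes 120 N, or if a joint passes its speed limit or range.

ROBOT

A 6-joint arm with a two-finger parallel gripper is mounted at the origin on a cart in front of the work surface, level with it; the furniture and walls round the work are solid. World frame = base frame: x ahead of the robot, y to its left, z up, the work surface at z = 0. Lengths are in mm, angles in rad, forces in N, time in s.
With the tool pointing down it reaches from about 275 to 750 mm from the base axis. Payload 10.2 kg.
Tool frame: the origin (TCP) lies at the very end of the fingers, on their centre line; the grasp point (between the pads) lies 19 mm behind it (ctrl.hold_point_z is the distance from the TCP to the grasp point, in mm); z points along the fingers, y is the direction in which the jaws open and shut (so a half turn about z gives the same grasp; the last joint's range is limited). The gripper opens to 85 mm and grips with 20 to 120 N. Pads are 22 mm wide; open, the fingers measure 114 mm over their backs; the gripper's body (76 mm by 85 mm) begins 54 mm behind the grasp point. The pads swing forward as they close: fully open they stand 13 mm farther back than shut.
Start: joints at [0.892, 0.313, 1.498, -0, 1.331, -0.223], TCP at [231.108, 471.402, 231.294] pointing down, gripper open.
Joint ranges: [-2.94, 2.94], [-0.97, 2.17], [0.19, 2.56], [-1.23, 4.37], [0.02, 3.11], [-2.88, 2.88]. Speed limits (rad/s): [2.39, 2.39, 3.01, 3.14, 3.14, 3.14].

INTERFACE

Orientations are given as a unit quaternion [w, x, y, z].
In Python, from rig import readout, cams, workorder, spotter, ctrl gives the robot as it stands.
- The arm moves only by the tool step_arm, never from a script. Its argument "plan" is text: rows parted by semicolons, each of 5 numbers parted by spaces: the shift along the tool's x, y, z in cm, then the turn about the tool's z in degrees, then the opening in per cent of the stroke, from 0 (shut) to 100 (fully open). In form: x y z twist gripper; .... A call has 1 to 10 rows; each row is the pose to reach, as a shift and turn from the pose commanded when the call began, along the tool's axes at that moment; what a row does not reach only later rows make up. A row lasts 1/10 s, in which the tool goes at most 50 mm and 8.59 degrees, less where a joint would pass 70% of its speed; a pose out of reach is approached as far as the arm can. A call with a gripper value outside its range is refused whole. The fingers move at their own pace and stop on an object; "grip_force" is the grip in N (left out, the last holds). Time passes only in rows, so rows that repeat a pose let the fingers close. It gives the time, the measured TCP pose, the force and the opening at its end, in the units of the state.
- readout.sense(): the state, without advancing time (a new reading comes with each control period).
- cams.capture(name): name is "scene" or "top" or "wrist"; returns (picture, depth): 480x640x3 uint8, red, green, blue; 480x640 float32, mm along the optical axis (not along the pixel's ray), 0 where there is no reading.
- cams.camera_info(name): a dict with "vfov" (degrees; the focal length in pixels is half the picture's height over the tangent of half this angle, whatever the lens; pixels are square), "cx", "cy" (the principal point, pixels), "rvec" (rotation vector, rad) and "tvec" (3), from world to camera coordinates, as OpenCV has them. Camera axes: x right, y down, z forward; pixel columns grow to the right and rows downward; lengths in mm; the calibration is good to about 2 mm. A picture is of the moment at which its call begins: read the wrist's pose just before it. camera_info takes no time and is no camera call; for the wrist camera it gives the pose at the moment of the call.
- workorder.finish_job(): hands the job in, once; it reports no verdict.
Trained networks look in the newest picture that a camera, given by its name, has taken for a name from the list of things; names that differ only in an ending like _2 or _b are one class to them, and where a whole thing is asked for, a point or a joint stands for the part that bears it (a point fixed in the world has none). Each returns a list of dicts, best first, with "conf" (0 to 1); they miss things now and then, are a little off and sometimes report something else, mostly with a low value. They report only what shows in the picture. A call takes as long as a camera call. They do not tell look-alikes from the thing itself.
- spotter.regions_of(camera, target): "pixels" (480x640 bool, what is visible of it) and "extent" ([centre column, centre row, width, height] in pixels, round what is visible of it).
The state is a dict: "time_s": time; "joints": joint angles; "dq": joint speeds; "tau": joint torques, N m; "eef_pos": TCP position; "ee_rot": TCP orientation; "force": force on the tool from outside, world axes, zero at the start; "wrist_torque": the same for the moment, N m; "grip_width": opening from 0.0 (shut) to 1.0 (fully open).
Only numpy, scipy, OpenCV 4.12 (cv2) and the standard library are available. Lean on these libraries where they do the work, as an engineer would, in place of code of your own. Each camera call takes 0.05 s, during which the arm holds its last target. There are 200 camera calls.

## Working session

There is one attempt and no reset: what is moved stays moved. The work goes in short steps, Python scripts to look and compute and a tool call to move; the robot and the scene stay as the last step left them, time stands still between calls to the robot, and variables do not carry over. Pictures are saved under pics/ and viewed, about 8 in all and at most 12, crops included, and the job is handed in when it is done.

Besides the shell and the picture viewer there is one more tool, called after "Emit:" as a command line: name --argument value ..., lists and objects as JSON in quotes. step_arm: Moves the arm, as the interface text tells. Its arguments: {"type":"object","properties":{"plan":{"type":"string"},"grip_force":{"type":"number"}},"required":["plan"]}

```bash
mkdir -p pics; ls
cat > h.py <<'E'
import numpy as np, cv2
from scipy.spatial.transform import Rotation as R
from rig import readout, cams, workorder, spotter, ctrl
def K(n):
    i=cams.camera_info(n); f=240/np.tan(np.radians(i['vfov'])/2)
    return f,i['cx'],i['cy'],R.from_rotvec(np.ravel(i['rvec'])).as_matrix(),np.ravel(i['tvec'])
def cloud(n,d,k=None):
    f,cx,cy,Rm,t=k or K(n)
    v,u=np.mgrid[:480,:640]
    P=np.stack([(u-cx)/f*d,(v-cy)/f*d,d],-1)
    W=(P-t)@Rm
    W[d<=0]=np.nan
    return W
def proj(n,p,k=None):
    f,cx,cy,Rm,t=k or K(n)
    c=Rm@np.asarray(p,float)+t
    return np.array([cx+f*c[0]/c[2],cy+f*c[1]/c[2]])
def save(n,a): cv2.imwrite('pics/'+n,cv2.cvtColor(a,cv2.COLOR_RGB2BGR))
E
python3 - <<'E'
from h import *
s=readout.sense(); print(s['eef_pos'],s['ee_rot'],ctrl.hold_point_z, s['time_s'])
for n in ['scene','top']:
    im,d=cams.capture(n); save(n+'0.png',im); W=cloud(n,d); np.save(n+'W.npy',W)
    print(n,cams.camera_info(n))
    for t in ['punch','brush','isolator','toggle_tip','scrap_square','scrap_round','scrap_angle','scrap_hex','trough','pot','counter','stamp']:
        for r in spotter.regions_of(n,t)[:3]:
            m=r['pixels']; p=W[m]; 
            print(t,round(r['conf'],2),np.round(r['extent']),np.nanmedian(p,0).round(),np.nanmin(p,0).round(),np.nanmax(p,0).round())
print(readout.sense()['time_s'])
E
```

```text
pics
[230.91926168 471.16253989 230.70918113] [-2.92867164e-04  2.25928736e-01  9.74143585e-01 -6.29786467e-04] 18.700000000000003 0.0
scene {'vfov': 44.80923589461524, 'cx': 309.36201314283034, 'cy': 235.5932496727465, 'rvec': array([ 2.12060018, -0.77793062,  0.36174845]), 'tvec': array([-450.71701486,  285.33988024, 1198.50012299])}
punch 0.8 [347. 232. 144. 214.] [ 640. -175.   58.] [ 418. -235.   -7.] [1142.  245.  376.]
punch 0.69 [317. 217.  51.  65.] [644.  18.  39.] [590. -21.  -5.] [746. 208. 164.]
brush 0.6 [316. 219.  49.  62.] [644.  18.  40.] [590. -21.  -5.] [709. 169. 163.]
isolator 0.72 [410. 314.  45.  46.] [ 582. -336.   43.] [ 553. -362.   -4.] [ 675. -241.  117.]
isolator 0.69 [249. 275.  38.  42.] [392.  -3.  42.] [363. -24.  -4.] [473. 136. 116.]
isolator 0.6 [245. 237.  38.  37.] [468. 111.  42.] [384.  10.  -6.] [553. 267. 114.]
toggle_tip 0.73 [238. 230.  21.  20.] [466. 120.  72.] [435. 110.  -4.] [528. 266. 114.]
toggle_tip 0.69 [242. 261.  20.  18.] [388.   6.  78.] [363.  -3.  -1.] [443. 108. 116.]
toggle_tip 0.56 [404. 302.  20.  23.] [ 572. -330.  100.
[... 1721 characters left out ...]
35. 258.  10.  16.] [469. 121.  78.] [441. 110.  44.] [492. 140. 116.]
toggle_tip 0.59 [287. 293.  13.  23.] [396.   8.  79.] [367.  -2.  45.] [419.  18. 119.]
scrap_square 0.49 [365. 223.  10.  12.] [ 552. -179.   72.] [ 538. -193.   50.] [ 567. -165.   79.]
scrap_round 0.61 [186. 276.  37.  34.] [431. 242.  67.] [401. 216.  -2.] [464. 281.  77.]
trough 0.95 [354. 188.  67. 185.] [ 632. -148.   56.] [ 423. -236.   -3.] [756. -77. 377.]
pot 0.71 [184. 273.  38.  32.] [431. 243.  67.] [402. 216.   6.] [464. 281.  77.]
pot 0.18 [353. 188.  70. 186.] [ 629. -149.   56.] [ 422. -244.   -7.] [910. -75. 377.]
counter 0.82 [228. 304.  21.  25.] [364. 143.  22.] [340. 120.  -2.] [390. 169.  28.]
1.3
```

Run:
```python
import cv2,numpy as np
a=cv2.imread('pics/top0.png');b=cv2.imread('pics/scene0.png')
c=cv2.resize(a[130:330,160:460],None,fx=2.6,fy=2.6,interpolation=cv2.INTER_CUBIC);cv2.imwrite('pics/t1.png',c)
c=cv2.resize(b[110:410,170:450],None,fx=2,fy=2,interpolation=cv2.INTER_CUBIC);cv2.imwrite('pics/s1.png',c)
```

```text
(no output)
```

View pics/t1.png

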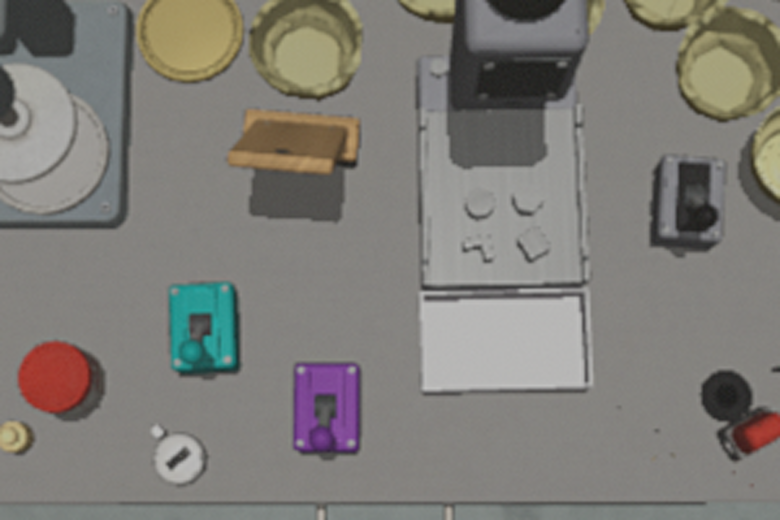

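View pics/s1.png

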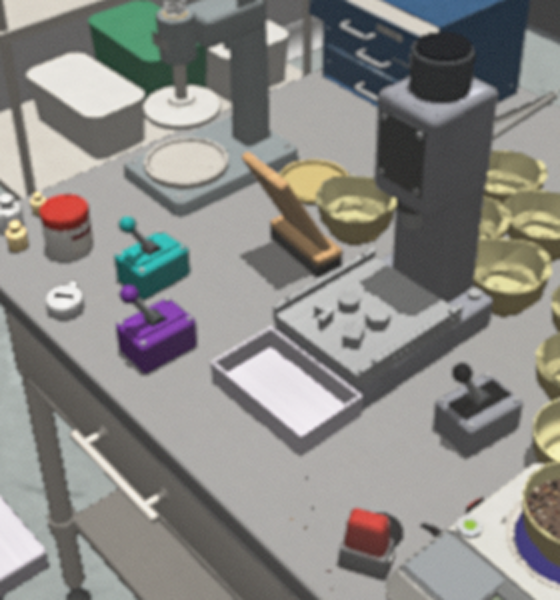

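Scene view: the isolator candidates are purple (scene px 249,275), turquoise (245,237) and grey (410,314; top 422,209). The grey one is the one described. The brush is at scene px 316,219. The four offcuts lie on the front half of the bed. Next I fit the poses.

Run:
```python
from h import *
S=np.load('sceneW.npy');T=np.load('topW.npy')
def rect(W,lo,hi,nm,erode=False):
    m=np.all((W>lo)&(W<hi),-1); p=W[m]; 
    if len(p)<5: print(nm,len(p));return
    c,s,a=cv2.minAreaRect(p[:,:2].astype(np.float32)); print(nm,len(p),np.round(c),np.round(s),round(a,1),p[:,2].mean().round(1))
for n,W in (('S',S),('T',T)):
    rect(W,[540,-390,41],[670,-270,49],n+' isoTop')
    rect(W,[540,-390,92],[670,-270,125],n+' ball')
    rect(W,[500,-240,52],[700,-70,58],n+' bed')
    rect(W,[500,-240,61],[700,-70,69],n+' rails+scrap')
    rect(W,[400,-260,26],[530,-60,36],n+' troughrim')
    rect(W,[560,-240,300],[800,-70,322],n+' headtop')
    rect(W,[560,-240,195],[800,-70,290],n+' headbody')
    rect(W,[570,-60,26],[720,120,34],n+' brushfoot')
    rect(W,[570,-60,40],[720,120,175],n+' brushback')
    rect(W,[570,-60,145],[720,120,175],n+' brushbacktop')
    p=W[np.all((W>[570,-60,40])&(W<[720,120,175]),-1)]
    c=p.mean(0);u,s,v=np.linalg.svd(p-c,full_matrices=False);print('back plane c',c.round(1),'n',v[2].round(3))
# scraps top: z 67..77 in bed, clusters
for n,W in (('S',S),('T',T)):
    m=np.all((W>[525,-218,66]) & (W<[625,-92,80]),-1).astype(np.uint8)
    k,l,st,_=cv2.connectedComponentsWithStats(m)
    for i in range(1,k):
        q=W[l==i]
        if len(q)>6: print(n,'scrap',len(q),q.min(0).round(),q.max(0).round())
```

```text
S isoTop 570 [ 611. -344.] [ 90. 112.] 86.0 45.1
S ball 89 [ 565. -327.] [20. 21.] 35.0 107.5
S bed 2085 [ 606. -153.] [186. 151.] 0.7 54.8
S rails+scrap 591 [ 605. -151.] [180. 155.] 1.3 64.9
S troughrim 536 [ 474. -154.] [107. 160.] 1.5 30.5
S headtop 909 [ 690. -150.] [109.  92.] 0.5 313.5
S headbody 2013 [ 672. -174.] [ 70. 130.] 50.5 244.5
S brushfoot 278 [669.  38.] [ 79. 117.] 11.8 29.6
S brushback 691 [659.  34.] [ 94. 131.] 83.5 100.8
S brushbacktop 174 [600.  41.] [91. 19.] 89.1 155.9
back plane c [637.4  24.8 100.8] n [ 0.736 -0.09   0.671]
T isoTop 517 [ 604. -343.] [87. 89.] 85.5 45.6
T ball 75 [ 569. -327.] [20. 21.] 8.4 110.6
T bed 2942 [ 601. -152.] [168. 147.] 1.5 55.1
T rails+scrap 447 [ 602. -154.] [170. 150.] 1.1 65.7
T troughrim 324 [ 472. -156.] [ 94. 156.] 1.2 31.6
T headtop 1229 [ 692. -151.] [ 91. 107.] 89.9 316.7
T headbody 675 [ 669. -128.] [125.  62.] 45.4 248.5
T brushfoot 241 [673.  34.] [ 76. 109.] 9.9 29.9
T brushback 872 [661.  35.] [ 89. 127.] 83.9 111.1
T brushbacktop 314 [608.  40.] [88. 20.] 84.6 157.2
back plane c [640.3  35.3 111.1] n [ 0.773 -0.059  0.632]
S scrap 75 [ 572. -144.   66.] [ 601. -117.   75.]
S scrap 59 [ 533. -141.   66.] [ 556. -112.   76.]
S scrap 80 [ 579. -187.   66.] [ 606. -160.   75.]
S scrap 84 [ 534. -191.   66.] [ 564. -163.   76.]
T scrap 100 [ 582. -189.   66.] [ 608. -161.   76.]
T scrap 90 [ 577. -142.   66.] [ 603. -121.   78.]
T scrap 99 [ 538. -193.   67.] [ 566. -165.   79.]
T scrap 62 [ 537. -142.   67.] [ 560. -116.   78.]
```

Emit:
step_arm --plan "0 0 -5 0 0; 0 0 -10 0 0; 0 0 -15 0 0; 0 0 -20 0 0; 0 0 -25 0 0; 0 0 -30 0 0; 0 0 -35 0 0; 0 0 -40 0 0; 0 0 -45 0 0; 0 0 -50 0 0"

```text
time_s: 2.3
eef_pos: [214.6, 436.8, 630.4]
ee_rot: [0.001, 0.226, 0.974, 0.007]
force: [0.6, 0.4, -0.1]
grip_width: -0.004
```

Emit:
step_arm --plan "0 0 -5 0 0; 0 0 -10 0 0; 0 0 -15 0 0; 0 0 -20 0 0"

```text
time_s: 2.7
eef_pos: [188.3, 383.9, 672.1]
ee_rot: [0.004, 0.226, 0.974, 0.017]
force: [0.2, -0.3, -0.7]
grip_width: 0.002
```

Run:
```python
from h import *
s=readout.sense(); print(s['time_s'],s['eef_pos'],s['ee_rot'],s['joints'],R.from_quat(np.roll(s['ee_rot'],-1)).as_matrix().round(4))
```

```text
2.7 [188.26448851 383.89075281 672.05927988] [0.00416082 0.22593435 0.97398255 0.01715648] [ 0.8334975   0.3699784   0.18743484  0.01697505  2.55009499 -0.26716984] [[-8.979e-01  4.400e-01  1.590e-02]
 [ 4.403e-01  8.973e-01  3.150e-02]
 [-4.000e-04  3.530e-02 -9.994e-01]]
```

Emit:
step_arm --plan "0 0 5 0 0; 0 0 10 0 0; 0 0 15 0 0; 0 0 20 0 0; 0 0 25 0 0; 0 0 30 0 0"

```text
time_s: 3.3
eef_pos: [192.1, 391.8, 424.9]
ee_rot: [0.004, 0.226, 0.974, 0.017]
force: [0.1, 1.8, -0.2]
grip_width: -0.0
```

Run:
```python
from h import *
s=readout.sense(); print(s['time_s'],s['eef_pos'],s['ee_rot'],s['joints'],R.from_quat(np.roll(s['ee_rot'],-1)).as_matrix().round(4))
```

```text
3.3 [192.12590778 391.84912116 424.89062058] [0.00394955 0.22585447 0.97400845 0.01678392] [ 0.83955296  0.03212958  1.3403859   0.00940029  1.73585306 -0.27383566] [[-8.979e-01  4.398e-01  1.530e-02]
 [ 4.401e-01  8.974e-01  3.090e-02]
 [-1.000e-04  3.450e-02 -9.994e-01]]
```

The out-of-reach test shows that a small outward tool tilt is produced and kept, which may help with the raked back. I'll do the toggle first.

```bash
cat >> h.py <<'E'
def to(p,theta=None):
    s=readout.sense(); M=R.from_quat(np.roll(s['ee_rot'],-1)).as_matrix()
    d=M.T@(np.asarray(p,float)-s['eef_pos'])/10
    th=np.degrees(np.arctan2(M[1,0],M[0,0])); tw=None if theta is None else (th-theta+180)%360-180
    tilt=M[:,2]
    print('t',round(s['time_s'],2),'pos',np.round(s['eef_pos'],1),'theta',round(th,1),'zaxis',tilt.round(3),'grip',round(s['grip_width'],3),'F',np.round(s['force'],1),'q',np.round(s['joints'],3))
    print('  shift cm',d.round(2),'twist',tw)
E
python3 -c "
from h import *
to([515,-328,200],90)"
```

```text
t 3.3 pos [192.1 391.8 424.9] theta 153.9 zaxis [ 0.015  0.031 -0.999] grip -0.0 F [ 0.1  1.8 -0.2] q [ 0.84   0.032  1.34   0.009  1.736 -0.274]
  shift cm [-60.67 -51.17  20.74] twist 63.88968088891545
```

Emit:
step_arm --plan "-61 -51 21 64 0; -61 -51 21 64 0; -61 -51 21 64 0; -61 -51 21 64 0; -61 -51 21 64 0; -61 -51 21 64 0; -61 -51 21 64 0; -61 -51 21 64 0; -61 -51 21 64 0; -61 -51 21 64 0"

```text
time_s: 4.3
eef_pos: [391.3, -47.3, 288.2]
ee_rot: [-0.005, 0.708, 0.706, 0.016]
force: [1.6, 0.5, 0.3]
grip_width: -0.0
```

```bash
python3 -c "
from h import *
to([515,-328,150],90)"
```

```text
t 4.3 pos [391.3 -47.3 288.2] theta 89.9 zaxis [ 0.016  0.031 -0.999] grip -0.0 F [1.6 0.5 0.3] q [-0.443 -0.032  1.749  0.035  1.424 -0.446]
  shift cm [-28.45  12.24  13.14] twist -0.14768153621616875
```

Emit:
step_arm --plan "-28.5 12.2 13.1 0 0; -28.5 12.2 13.1 0 0; -28.5 12.2 13.1 0 0; -28.5 12.2 13.1 0 0; -28.5 12.2 13.1 0 0; -28.5 12.2 13.1 0 0; -28.5 12.2 13.1 0 0; -28.5 12.2 19 0 0; -28.5 12.2 19 0 0; -28.5 12.2 19 0 0"

```text
time_s: 5.3
eef_pos: [514.8, -323.5, 90.9]
ee_rot: [-0.007, 0.708, 0.706, 0.016]
force: [0.3, 0.3, 0.4]
grip_width: 0.001
```

Emit:
step_arm --plan "0 1.5 0 0 0; 0 3 0 0 0; 0 4.5 0 0 0; 0 6 0 0 0; 0 7 0 0 0; 0 8 0 0 0; 0 8 0 0 0; 0 3 0 0 0; 0 3 -5 0 0; 0 3 -10 0 0"

```text
time_s: 6.3
eef_pos: [540.9, -325.7, 192.5]
ee_rot: [-0.009, 0.708, 0.706, 0.016]
force: [1.3, -1.4, 1.8]
grip_width: -0.001
```

Run:
```python
from h import *
to([480,0,350],90)
im,d=cams.capture('scene'); W=cloud('scene',d)
for r in spotter.regions_of('scene','toggle_tip')[:4]:
    print(round(r['conf'],2),np.round(r['extent']))
m=np.all((W>[540,-390,92])&(W<[690,-270,125]),-1); print('high pts',W[m].mean(0), m.sum())
save('iso.png',cv2.resize(im[270:360,360:480],None,fx=4,fy=4,interpolation=cv2.INTER_CUBIC))
```

```text
t 6.3 pos [ 540.9 -325.7  192.5] theta 89.9 zaxis [ 0.01   0.035 -0.999] grip -0.001 F [ 1.3 -1.4  1.8] q [-0.741  0.584  1.193  0.033  1.381 -0.745]
  shift cm [ 33.09  -6.03 -14.65] twist -0.14610106925749733
0.66 [239. 229.  19.  21.]
0.59 [241. 260.  20.  20.]
0.57 [415. 294.  27.  37.]
high pts [ 624.84682019 -333.36834     106.14918233] 91
```

View pics/iso.png

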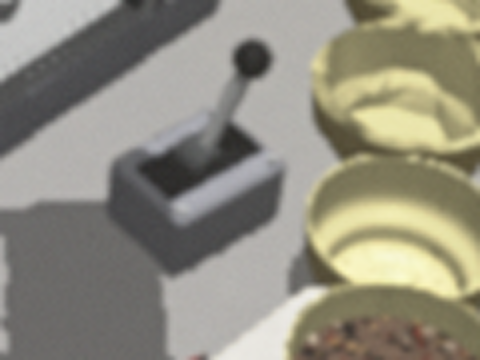

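Crop: the toggle now leans away from the robot, with the ball at crop px (252,58). It travelled 61 mm, so it is fully off. Next I'll see how much outward tilt the reach limit gives.

Emit:
step_arm --plan "44.6 -6 -24 0 100; 44.6 -6 -24 0 100; 44.6 -6 -24 0 100; 44.6 -6 -24 0 100; 44.6 -6 -24 0 100; 44.6 -6 -24 0 100; 44.6 -6 -24 0 100; 44.6 -6 -24 0 100; 44.6 -6 -24 0 100; 44.6 -6 -24 0 100"

```text
time_s: 7.4
eef_pos: [480.5, 104.0, 442.9]
ee_rot: [-0.004, 0.708, 0.706, 0.017]
force: [0.6, -0.0, -0.0]
grip_width: 0.999
```

Emit:
step_arm --plan "0 60 -30 0 100; 0 60 -30 0 100; 0 60 -30 0 100; 0 60 -30 0 100; 0 60 -30 0 100; 0 60 -30 0 100; 0 60 -30 0 100; 0 60 -30 0 100; 0 60 -30 0 100; 0 60 -30 0 100"

```text
time_s: 8.4
eef_pos: [658.2, 75.7, 474.8]
ee_rot: [0.004, 0.708, 0.706, 0.028]
force: [-0.5, 0.3, -0.0]
grip_width: 1.001
```

```bash
python3 -c "
from h import *
to([515,-328,150],90)"
```

```text
t 8.4 pos [658.2  75.7 474.8] theta 89.9 zaxis [ 0.044  0.034 -0.998] grip 1.001 F [-0.5  0.3 -0. ] q [-0.076  0.745  0.186  0.045  2.168 -0.048]
  shift cm [-41.48 -15.61  30.43] twist -0.08787456392926174
```

Emit:
step_arm --plan "0 60 -30 0 100; 0 60 -30 0 100; 0 60 -30 0 100; 0 60 -30 0 100"

```text
time_s: 8.8
eef_pos: [682.3, 60.9, 454.2]
ee_rot: [0.011, 0.708, 0.706, 0.037]
force: [-0.3, 0.0, -0.6]
grip_width: 1.001
```

```bash
python3 -c "
from h import *
to([515,-328,150],90)"
```

```text
t 8.8 pos [682.3  60.9 454.2] theta 89.9 zaxis [ 0.068  0.037 -0.997] grip 1.001 F [-0.3  0.  -0.6] q [-0.098  0.777  0.187  0.051  2.112 -0.068]
  shift cm [-40.01 -18.6   27.75] twist -0.0944037956186321
```

Emit:
step_arm --plan "6 60 -45 0 100; 6 60 -45 0 100; 6 60 -45 0 100; 6 60 -45 0 100; 6 60 -45 0 100; 6 60 -45 0 100; 6 60 -45 0 100; 6 60 -45 0 100; 6 60 -45 0 100; 6 60 -45 0 100"

```text
time_s: 9.8
eef_pos: [677.6, 59.7, 470.0]
ee_rot: [0.02, 0.707, 0.705, 0.048]
force: [0.2, 0.2, -0.3]
grip_width: 1.002
```

```bash
python3 -c "
from h import *
to([515,-328,150],90)"
```

```text
t 9.8 pos [677.6  59.7 470. ] theta 89.9 zaxis [ 0.096  0.04  -0.995] grip 1.002 F [ 0.2  0.2 -0.3] q [-0.103  0.754  0.188  0.057  2.108 -0.068]
  shift cm [-40.04 -19.06  28.73] twist -0.0744096771118734
```

Emit:
step_arm --plan "6 60 -35 0 100; 6 60 -35 0 100; 6 60 -35 0 100; 6 60 -35 0 100"

```text
time_s: 10.2
eef_pos: [688.3, 60.6, 466.3]
ee_rot: [0.029, 0.707, 0.704, 0.059]
force: [-0.4, 0.2, 0.2]
grip_width: 0.998
```

Emit:
step_arm --plan "6 60 -35 0 100; 6 60 -35 0 100; 6 60 -35 0 100; 6 60 -35 0 100"

```text
time_s: 10.6
eef_pos: [695.4, 61.1, 467.8]
ee_rot: [0.038, 0.706, 0.703, 0.07]
force: [0.9, 0.6, -0.2]
grip_width: 1.001
```

Emit:
step_arm --plan "6 60 -40 0 100; 6 60 -40 0 100; 6 60 -40 0 100"

```text
time_s: 10.9
eef_pos: [695.0, 60.7, 479.1]
ee_rot: [0.048, 0.705, 0.702, 0.082]
force: [0.3, -0.5, -1.6]
grip_width: 1.002
```

Emit:
step_arm --plan "6 60 -40 0 100; 6 60 -40 0 100; 6 60 -40 0 100"

```text
time_s: 11.2
eef_pos: [693.7, 60.0, 491.1]
ee_rot: [0.057, 0.705, 0.701, 0.093]
force: [0.0, 0.8, 0.3]
grip_width: 1.001
```

```bash
python3 -c "
from h import *
to([515,-328,150],90)"
```

```text
t 11.2 pos [693.7  60.  491.1] theta 90.0 zaxis [ 0.211  0.05  -0.976] grip 1.001 F [0.  0.8 0.3] q [-0.109  0.728  0.187  0.081  2.019 -0.061]
  shift cm [-40.49 -24.24  27.58] twist 0.031008252601026243
```

Emit:
step_arm --plan "6 60 -32 0 100; 6 60 -32 0 100; 6 60 -32 0 100"

```text
time_s: 11.5
eef_pos: [699.4, 60.4, 494.4]
ee_rot: [0.066, 0.704, 0.7, 0.104]
force: [0.0, 0.6, -0.8]
grip_width: 0.997
```

Emit:
step_arm --plan "5 60 -30 0 100; 5 60 -30 0 100; 5 60 -30 0 100"

```text
time_s: 11.8
eef_pos: [705.1, 58.8, 498.7]
ee_rot: [0.076, 0.702, 0.698, 0.116]
force: [1.1, -0.4, 0.1]
grip_width: 1.002
```

Emit:
step_arm --plan "5 60 -28 0 100; 5 60 -28 0 100; 5 60 -28 0 100"

```text
time_s: 12.1
eef_pos: [710.8, 57.5, 503.1]
ee_rot: [0.085, 0.701, 0.697, 0.127]
force: [-0.1, -0.2, -0.3]
grip_width: 1.003
```

Emit:
step_arm --plan "5 60 -25 0 100; 5 60 -25 0 100; 5 60 -25 0 100"

```text
time_s: 12.4
eef_pos: [717.9, 56.7, 506.1]
ee_rot: [0.095, 0.699, 0.695, 0.139]
force: [0.1, 0.9, 0.2]
grip_width: 1.003
```

Emit:
step_arm --plan "5 60 -22 0 100; 5 60 -22 0 100; 5 60 -22 0 100"

```text
time_s: 12.7
eef_pos: [726.1, 56.1, 508.1]
ee_rot: [0.105, 0.698, 0.692, 0.151]
force: [-0.0, 0.3, -0.2]
grip_width: 1.001
```

Emit:
step_arm --plan "5 60 -20 0 100; 5 60 -20 0 100; 5 60 -20 0 100"

```text
time_s: 13.0
eef_pos: [734.1, 55.7, 510.6]
ee_rot: [0.115, 0.696, 0.69, 0.163]
force: [-0.1, -0.9, 0.7]
grip_width: 1.0
```

```bash
python3 -c "
from h import *
to([515,-328,150],90)"
```

```text
t 13.0 pos [734.1  55.7 510.6] theta 90.3 zaxis [ 0.385  0.065 -0.921] grip 1.0 F [-0.1 -0.9  0.7] q [-0.122  0.719  0.187  0.116  1.847 -0.061]
  shift cm [-40.61 -33.27  22.28] twist 0.3236171261506513
```

Emit:
step_arm --plan "2 60 -18 0 100; 2 60 -18 0 100; 2 60 -18 0 100"

```text
time_s: 13.3
eef_pos: [742.4, 49.1, 513.2]
ee_rot: [0.125, 0.694, 0.688, 0.175]
force: [-0.9, 0.2, 0.5]
grip_width: 0.996
```

Emit:
step_arm --plan "2 60 -16 0 100; 2 60 -16 0 100; 2 60 -16 0 100"

```text
time_s: 13.6
eef_pos: [750.5, 43.8, 516.2]
ee_rot: [0.135, 0.691, 0.685, 0.186]
force: [-0.3, 0.3, -0.4]
grip_width: 1.004
```

Emit:
step_arm --plan "2 60 -15 0 100; 2 60 -15 0 100; 2 60 -15 0 100"

```text
time_s: 13.9
eef_pos: [757.2, 39.2, 521.1]
ee_rot: [0.146, 0.689, 0.682, 0.198]
force: [0.3, -0.5, 0.1]
grip_width: 0.999
```

Run:
```python
from h import *
to([560,40,250],90)
# brush pose fit: model back-plate upper/front face outline in clouds
S=np.load('sceneW.npy');T=np.load('topW.npy')
u=np.array([-.469,0,.883]);n=np.array([.883,0,.469])
from scipy.optimize import least_squares
for nm,W in (('S',S),('T',T)):
    p=W[np.all((W>[570,-40,45])&(W<[680,110,172]),-1)]
    # +x face (n-side) or -x face; plane offsets +-7
    def f(q,side):
        x,y,ps=q; Rz=R.from_euler('z',ps).as_matrix(); l=(p-[x,y,0])@Rz
        d=(l-[6,0,26])@n
        return d-side
    for side in (7,-7):
        r=least_squares(lambda q:np.r_[f([q[0],35,q[1]],side)],[650,0],loss='soft_l1',f_scale=2)
        print(nm,side,len(p),r.x[0].round(1),np.degrees(r.x[1]).round(1),'med res',np.median(np.abs(f([r.x[0],35,r.x[1]],side))).round(2))
    top=p[p[:,2]>150]; print('top edge y',np.percentile(top[:,1],[2,50,98]).round(), 'x',np.percentile(top[:,0],[2,50,98]).round())
    ft=W[np.all((W>[600,-60,26])&(W<[720,120,34]),-1)]; print('foot',np.percentile(ft,[1,50,99],axis=0).round())
```

```text
t 13.9 pos [757.2  39.2 521.1] theta 90.5 zaxis [ 0.472  0.07  -0.879] grip 0.999 F [ 0.3 -0.5  0.1] q [-0.15   0.72   0.187  0.142  1.754 -0.08 ]
  shift cm [ -1.76 -30.16  14.54] twist 0.5053314191043796
S 7 530 651.7 -1.5 med res 2.82
S -7 530 667.5 -1.5 med res 2.82
top edge y [-3. 40. 84.] x [592. 600. 609.]
foot [[640. -18.  26.]
 [657.  18.  30.]
 [716.  91.  34.]]
T 7 720 666.4 -5.6 med res 1.27
T -7 720 672.0 -364.8 med res 9.79
top edge y [-2. 40. 82.] x [597. 605. 616.]
foot [[643. -20.  26.]
 [681.  17.  30.]
 [708.  88.  34.]]
```

Run:
```python
from h import *
to([565,33,227],None)
s=readout.sense(); M=R.from_quat(np.roll(s['ee_rot'],-1)).as_matrix(); print(M.round(3))
nb=R.from_euler('z',-5.6,degrees=True).apply([.883,0,.469])
for tw in range(-12,13,2):
    print(tw,np.degrees(np.arccos((M@R.from_euler('z',tw,degrees=True).as_matrix())[:,1]@nb)).round(1))
```

```text
t 13.9 pos [757.2  39.2 521.1] theta 90.5 zaxis [ 0.472  0.07  -0.879] grip 0.999 F [ 0.3 -0.5  0.1] q [-0.15   0.72   0.187  0.142  1.754 -0.08 ]
  shift cm [ -2.64 -30.78  16.75] twist None
[[-0.009  0.882  0.472]
 [ 0.997 -0.027  0.07 ]
 [ 0.075  0.471 -0.879]]
-12 15.4
-10 13.4
-8 11.4
-6 9.4
-4 7.4
-2 5.5
0 3.5
2 1.8
4 1.3
6 2.9
8 4.8
10 6.7
12 8.7
```

Emit:
step_arm --plan "-1.7 -30 17 0 100; -1.7 -30 17 0 100; -1.7 -30 17 0 100; -1.7 -30 17 0 100; -1.7 -30 17 0 100; -1.7 -30 17 0 100; -1.7 -30 17 0 100; -1.7 -30 17 0 100; -1.7 -30 17 0 100"

```text
time_s: 14.8
eef_pos: [569.0, 43.1, 224.7]
ee_rot: [0.143, 0.69, 0.682, 0.196]
force: [1.4, 0.0, 0.7]
grip_width: 1.0
```

Run:
```python
from h import *
to([565,33,227],None)
k=K('wrist'); im,d=cams.capture('wrist'); save('w1.png',im); W=cloud('wrist',d,k); np.save('wW.npy',W)
im2,d2=cams.capture('scene'); save('s2.png',cv2.resize(im2[120:330,200:420],None,fx=3,fy=3))
for r in spotter.regions_of('wrist','brush')[:2]:
    p=W[r['pixels']]; print(r['conf'],np.round(r['extent']),np.nanmin(p,0).round(),np.nanmax(p,0).round())
```

```text
t 14.8 pos [569.   43.1 224.7] theta 90.5 zaxis [ 0.465  0.071 -0.882] grip 1.0 F [1.4 0.  0.7] q [-0.206  0.185  1.764  0.245  0.745 -0.338]
  shift cm [-0.98 -0.22 -0.46] twist None
0.55 [317. 254.  50. 167.] [594. -41.  -1.] [695.  94. 163.]
```

View pics/w1.png

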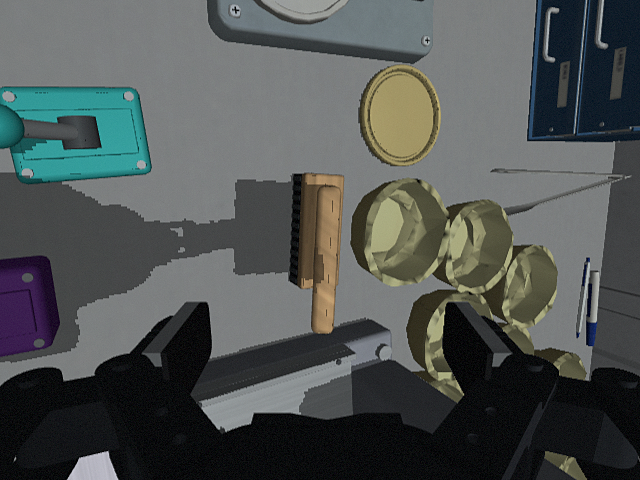

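Run:
```python
from h import *
W=np.load('wW.npy')
p=W[170:345,285:350].reshape(-1,3); e=p[p[:,2]>150]
c,sz,a=cv2.minAreaRect(e[:,:2].astype(np.float32)); print('top end',c,sz,a,np.percentile(e,[1,50,99],axis=0).round(1))
f=p[(p[:,2]>24)&(p[:,2]<36)]; c2,s2,a2=cv2.minAreaRect(f[:,:2].astype(np.float32)); print('foot',c2,s2,a2)
# fit axis of end's long direction
q=e[:,:2]-e[:,:2].mean(0); v=np.linalg.svd(q,full_matrices=False)[2][0]; print('long axis az',np.degrees(np.arctan2(v[1],v[0])))
yaw=(np.degrees(np.arctan2(v[1],v[0]))%180)-90; Rz=R.from_euler('z',yaw,degrees=True)
g=np.r_[e.mean(0)]-Rz.apply(np.array([-.469,0,.883])*23); print('yaw',yaw,'grip',g.round(1))
s=readout.sense(); M=R.from_quat(np.roll(s['ee_rot'],-1)).as_matrix(); t=M[:,2]
to(g+18.7*t); to(g+(18.7-60)*t)
nb=Rz.apply([.883,0,.469])
from scipy.optimize import minimize_scalar
print(minimize_scalar(lambda tw:np.degrees(np.arccos(min(1,(M@R.from_euler('z',tw,degrees=True).as_matrix())[:,1]@nb))),bounds=(-20,20)))
```

```text
top end (604.9961547851562, 43.668460845947266) (88.87751770019531, 15.15867805480957) 84.67996215820312 [[595.    1.  152.7]
 [602.9  45.8 159. ]
 [612.5  86.9 161.7]]
foot (666.9732666015625, 9.223556518554688) (52.95989227294922, 170.12828063964844) 1.4357476234436035
long axis az -95.28652552472015
yaw -5.2865255247201475 grip [613.9  44.2 138.2]
t 14.95 pos [572.9  42.4 229.4] theta 90.5 zaxis [ 0.471  0.07  -0.879] grip 1.0 F [ 0.9 -0.5  1. ] q [-0.205  0.185  1.752  0.244  0.749 -0.336]
  shift cm [-0.53 -0.67 11.83] twist None
t 14.95 pos [572.9  42.4 229.4] theta 90.5 zaxis [ 0.471  0.07  -0.879] grip 1.0 F [ 0.9 -0.5  1. ] q [-0.205  0.185  1.752  0.244  0.749 -0.336]
  shift cm [-0.53 -0.67  5.83] twist None
 message: Solution found.
 success: True
  status: 0
     fun: 1.092907918261217
       x: 3.074090581791976
     nit: 11
    nfev: 11
```

Emit:
step_arm --plan "-0.5 -0.7 4 3 100; -0.5 -0.7 8 3 100; -0.5 -0.7 11.8 3 100; -0.5 -0.7 11.8 3 100; -0.5 -0.7 11.8 3 0; -0.5 -0.7 11.8 3 0; -0.5 -0.7 11.8 3 0; -0.5 -0.7 11.8 3 0; -0.5 -0.7 11.8 3 0; -0.5 -0.7 11.8 3 0" --grip_force 70

```text
time_s: 15.95
eef_pos: [622.6, 45.8, 122.8]
ee_rot: [0.141, 0.706, 0.664, 0.202]
force: [-4.4, -0.4, 7.0]
grip_width: 0.16
```

Run:
```python
from h import *
s=readout.sense();p=s['eef_pos']
to(p+[0,0,60])
```

```text
t 15.95 pos [622.6  45.8 122.8] theta 87.9 zaxis [ 0.473  0.07  -0.878] grip 0.16 F [-4.4 -0.4  7. ] q [-0.178  0.425  1.738  0.309  0.524 -0.348]
  shift cm [ 0.59  2.81 -5.27] twist None
```

Run:
```python
from h import *
s=readout.sense(); M=R.from_quat(np.roll(s['ee_rot'],-1)).as_matrix()
for d in ([0,0,88],[-27,-192,88],[-27,-192,70],[-27,-192,58],[1,0,0],[0,0,1],[0,1,0]): print(d,(M.T@np.array(d,float)/10).round(3))
```

```text
[0, 0, 88] [ 0.87   4.114 -7.73 ]
[-27, -192, 88] [-18.323   3.262 -10.344]
[-27, -192, 70] [-18.501   2.421  -8.763]
[-27, -192, 58] [-18.62    1.86   -7.708]
[1, 0, 0] [0.004 0.088 0.047]
[0, 0, 1] [ 0.01   0.047 -0.088]
[0, 1, 0] [ 0.099 -0.008  0.007]
```

Emit:
step_arm --plan "0.5 2 -3.9 0 0; 0.9 4.1 -7.7 0 0; 0.9 4.1 -7.7 0 0; -4 3.9 -8.4 0 0; -9 3.7 -9.1 0 0; -14 3.5 -9.8 0 0; -18.3 3.3 -10.3 0 0; -18.3 3.3 -10.3 0 0; -18.3 3.3 -10.3 0 0"

```text
time_s: 16.85
eef_pos: [595.3, -146.6, 208.1]
ee_rot: [0.139, 0.707, 0.663, 0.201]
force: [0.5, 0.5, -3.2]
grip_width: 0.157
```

Run:
```python
from h import *
s=readout.sense();p=s['eef_pos']
to(p+[0,0,-28])
im,d=cams.capture('scene'); W=cloud('scene',d); np.save('s3W.npy',W)
save('s3.png',cv2.resize(im[150:330,260:440],None,fx=3.3,fy=3.3,interpolation=cv2.INTER_CUBIC))
m=np.all((W>[530,-220,85])&(W<[680,-90,125]),-1); q=W[m]; print(np.percentile(q,[1,50,99],axis=0).round())
```

```text
t 16.85 pos [ 595.3 -146.6  208.1] theta 87.7 zaxis [ 0.469  0.07  -0.88 ] grip 0.157 F [ 0.5  0.5 -3.2] q [-0.566  0.315  1.642  0.429  0.845 -0.734]
  shift cm [-0.28 -1.3   2.46] twist None
[[ 611. -210.   86.]
 [ 622. -169.  111.]
 [ 680. -101.  124.]]
```

View pics/s3.png

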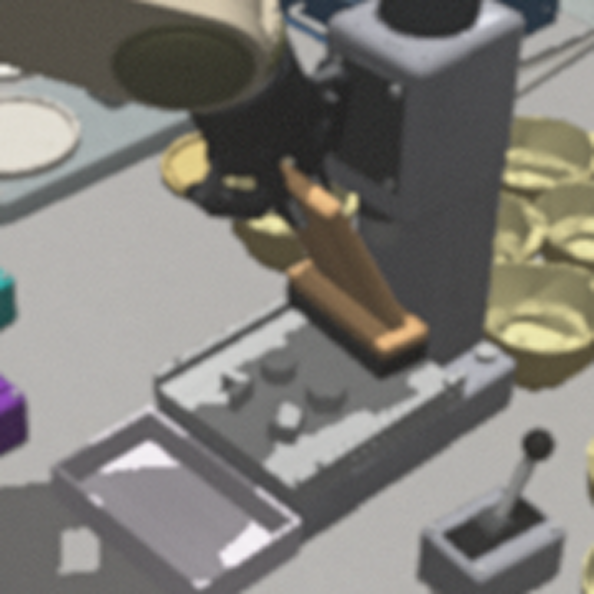

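Picture: the brush hovers level over the bed behind the four offcuts (px 235–325, 370–420), inside the rails and clear of the ram head. Next I lower it until it touches.

Emit:
step_arm --plan "-0.1 -0.5 0.9 0 0; -0.2 -0.9 1.7 0 0; -0.3 -1.3 2.5 0 0; -0.3 -1.35 2.55 0 0; -0.3 -1.35 2.55 0 0"

```text
time_s: 17.4
eef_pos: [596.0, -145.7, 180.1]
ee_rot: [0.14, 0.706, 0.664, 0.202]
force: [0.5, 0.4, -2.9]
grip_width: 0.155
```

Run:
```python
from h import *
s=readout.sense();p=s['eef_pos']
to(p+[-130,-2.6,0])
```

```text
t 17.4 pos [ 596.  -145.7  180.1] theta 87.9 zaxis [ 0.471  0.07  -0.879] grip 0.155 F [ 0.5  0.4 -2.9] q [-0.565  0.347  1.677  0.457  0.782 -0.776]
  shift cm [ -0.74 -11.44  -6.14] twist None
```

Emit:
step_arm --plan "0 -0.1 0.2 0 0; -0.1 -1 -0.3 0 0; -0.15 -1.9 -0.75 0 0; -0.2 -2.75 -1.2 0 0; -0.25 -3.6 -1.7 0 0; -0.3 -4.5 -2.15 0 0; -0.35 -5.4 -2.65 0 0; -0.4 -6.25 -3.1 0 0; -0.45 -7.1 -3.6 0 0"

```text
time_s: 18.3
eef_pos: [515.4, -147.4, 178.5]
ee_rot: [0.14, 0.706, 0.664, 0.202]
force: [1.0, -0.5, -3.1]
grip_width: 0.148
```

Run:
```python
from h import *
s=readout.sense();p=s['eef_pos']
to([p[0]-47,p[1]-1,179])
im,d=cams.capture('scene')
save('s4.png',cv2.resize(im[180:330,250:430],None,fx=3.3,fy=3.3,interpolation=cv2.INTER_CUBIC))
```

```text
t 18.3 pos [ 515.4 -147.4  178.5] theta 87.8 zaxis [ 0.471  0.07  -0.879] grip 0.148 F [ 1.  -0.5 -3.1] q [-0.671  0.195  1.889  0.52   0.774 -0.933]
  shift cm [-0.27 -4.11 -2.26] twist None
```

View pics/s4.png

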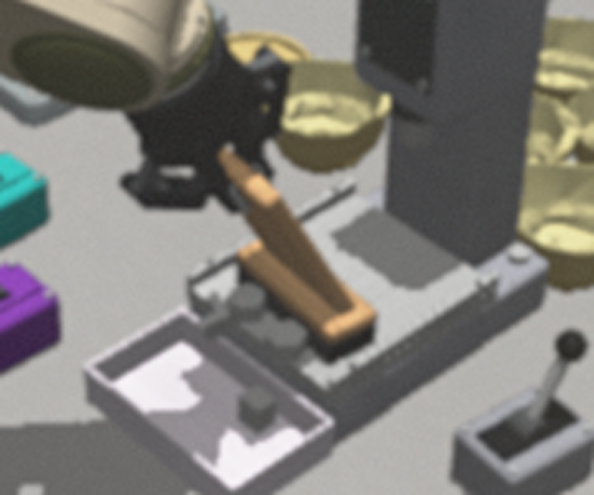

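Picture: the square is already in the trough (px 257,405), and the other three are at the front edge ahead of the bristles. I'll finish the stroke.

Emit:
step_arm --plan "-0.05 -0.9 -0.45 0 0; -0.1 -1.75 -0.9 0 0; -0.15 -2.65 -1.4 0 0; -0.2 -3.5 -1.9 0 0; -0.25 -4.2 -2.3 0 0; -0.3 -4.6 -2.5 0 0; -0.3 -4.6 -2.5 0 0"

```text
time_s: 19.05
eef_pos: [463.5, -148.6, 178.9]
ee_rot: [0.14, 0.707, 0.664, 0.202]
force: [0.0, -0.3, -2.5]
grip_width: 0.154
```

Run:
```python
from h import *
s=readout.sense();p=s['eef_pos']
to([p[0],p[1],p[2]+60])
im,d=cams.capture('scene');W=cloud('scene',d)
save('s5.png',cv2.resize(im[180:330,250:430],None,fx=3.3,fy=3.3,interpolation=cv2.INTER_CUBIC))
for t in ['scrap_square','scrap_round','scrap_angle','scrap_hex']:
    for r in spotter.regions_of('scene',t)[:2]: print(t,round(r['conf'],2),np.round(r['extent']),np.nanmedian(W[r['pixels']],0).round())
```

```text
t 19.05 pos [ 463.5 -148.6  178.9] theta 87.8 zaxis [ 0.471  0.07  -0.879] grip 0.154 F [ 0.  -0.3 -2.5] q [-0.761  0.092  2.01   0.552  0.798 -1.041]
  shift cm [ 0.59  2.8  -5.28] twist None
scrap_square 0.59 [329. 304.  14.  11.] [ 490. -180.   18.]
scrap_angle 0.57 [315. 298.   8.   9.] [ 484. -144.   14.]
scrap_hex 0.54 [317. 311.  13.  14.] [ 462. -175.   17.]
scrap_hex 0.54 [202. 224.  30.  33.] [423. 233.  50.]
```

View pics/s5.png

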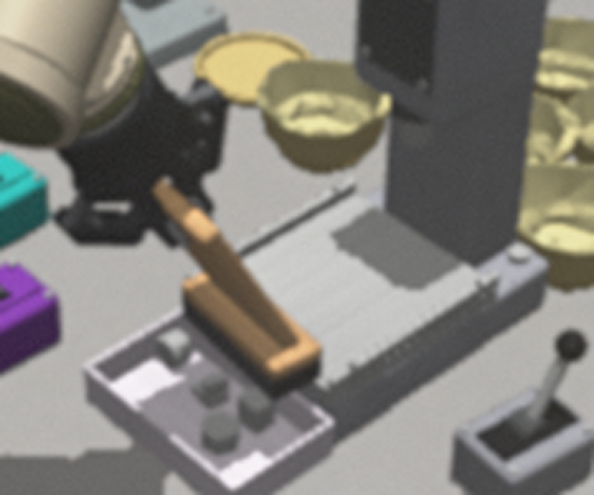

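Picture: all four offcuts lie in the trough (px 172,345; 210,388; 257,405; 220,430) and the bed is bare. Next I carry the brush back to the free table to the left of the punch.

Run:
```python
from h import *
s=readout.sense();p=s['eef_pos']
to([p[0],p[1],p[2]+60]); to([575,38,240]); to([575,38,128])
```

```text
t 19.3 pos [ 464.1 -148.4  178.8] theta 87.9 zaxis [ 0.471  0.07  -0.879] grip 0.16 F [-0.2  0.7 -1.8] q [-0.76   0.093  2.009  0.552  0.798 -1.041]
  shift cm [ 0.59  2.8  -5.28] twist None
t 19.3 pos [ 464.1 -148.4  178.8] theta 87.9 zaxis [ 0.471  0.07  -0.879] grip 0.16 F [-0.2  0.7 -1.8] q [-0.76   0.093  2.009  0.552  0.798 -1.041]
  shift cm [19.56 11.15  1.15] twist None
t 19.3 pos [ 464.1 -148.4  178.8] theta 87.9 zaxis [ 0.471  0.07  -0.879] grip 0.16 F [-0.2  0.7 -1.8] q [-0.76   0.093  2.009  0.552  0.798 -1.041]
  shift cm [18.45  5.93 11.  ] twist None
```

Emit:
step_arm --plan "0.3 1.4 -2.6 0 0; 0.6 2.8 -5.3 0 0; 0.6 2.8 -5.3 0 0; 20 10.9 1.2 0 0; 20 10.9 1.2 0 0; 20 10.9 1.2 0 0; 20 10.9 1.2 0 0; 20 10.9 1.2 0 0; 20 10.9 1.2 0 0; 20 10.9 1.2 0 0"

```text
time_s: 20.3
eef_pos: [572.7, 43.0, 237.7]
ee_rot: [0.139, 0.706, 0.664, 0.201]
force: [0.2, 0.2, -2.8]
grip_width: 0.155
```

Run:
```python
from h import *
p=readout.sense()['eef_pos']
to([p[0],p[1],130]);to([p[0],p[1],125])
```

```text
t 20.3 pos [572.7  43.  237.7] theta 87.9 zaxis [ 0.469  0.071 -0.88 ] grip 0.155 F [ 0.2  0.2 -2.8] q [-0.204  0.177  1.738  0.238  0.772 -0.276]
  shift cm [-1.07 -5.    9.48] twist None
t 20.3 pos [572.7  43.  237.7] theta 87.9 zaxis [ 0.469  0.071 -0.88 ] grip 0.155 F [ 0.2  0.2 -2.8] q [-0.204  0.177  1.738  0.238  0.772 -0.276]
  shift cm [-1.12 -5.23  9.92] twist None
```

Emit:
step_arm --plan "-0.4 -1.8 3.4 0 0; -0.7 -3.4 6.5 0 0; -1 -4.6 8.7 0 0; -1.1 -5 9.5 0 0; -1.1 -5.2 9.9 0 0; -1.1 -5.2 9.9 0 0; -1.1 -5.25 10 0 0; -1.1 -5.25 10 0 0"

```text
time_s: 21.1
eef_pos: [573.9, 42.7, 126.4]
ee_rot: [0.141, 0.706, 0.664, 0.202]
force: [-0.1, 0.0, -2.4]
grip_width: 0.156
```

Run:
```python
from h import *
p=readout.sense()['eef_pos']
to([p[0],p[1],123])
```

```text
t 21.1 pos [573.9  42.7 126.4] theta 87.9 zaxis [ 0.473  0.07  -0.878] grip 0.156 F [-0.1  0.  -2.4] q [-0.204  0.327  1.875  0.354  0.493 -0.417]
  shift cm [-0.03 -0.16  0.3 ] twist None
```

Emit:
step_arm --plan "0 -0.1 0.2 0 0; 0 -0.2 0.3 0 0; 0 -0.2 0.4 0 0; 0 -0.2 0.4 0 0"

```text
time_s: 21.5
eef_pos: [574.5, 43.2, 122.8]
ee_rot: [0.142, 0.706, 0.664, 0.203]
force: [-5.9, -0.1, 10.1]
grip_width: 0.156
```

Run:
```python
from h import *
p=readout.sense()['eef_pos']
to([p[0],p[1],p[2]-2])
```

```text
t 21.5 pos [574.5  43.2 122.8] theta 87.9 zaxis [ 0.474  0.069 -0.878] grip 0.156 F [-5.9 -0.1 10.1] q [-0.203  0.334  1.878  0.361  0.481 -0.424]
  shift cm [-0.02 -0.09  0.18] twist None
```

Emit:
step_arm --plan "0 0 0 0 25; 0 0 0 0 40; 0 0 0 0 70; 0 0 0 0 70; 0 0 -3 0 70; 0 0 -7 0 70; 0 0 -11 0 70; 0 0 -15 0 70; 0 0 -18 0 70; 0 0 -18 0 70"

```text
time_s: 22.5
eef_pos: [489.0, 30.3, 283.1]
ee_rot: [0.143, 0.706, 0.663, 0.204]
force: [0.3, -0.9, -0.3]
grip_width: 0.699
```

Run:
```python
from h import *
to([0,0,0])
im,d=cams.capture('scene');W=cloud('scene',d)
save('s6.png',cv2.resize(im[110:410,170:450],None,fx=2,fy=2,interpolation=cv2.INTER_CUBIC))
im,d=cams.capture('top');T=cloud('top',d)
p=T[np.all((T>[560,-45,26])&(T<[690,120,34]),-1)]; print('foot',np.percentile(p,[2,98],axis=0).round())
p=T[np.all((T>[500,-45,145])&(T<[690,120,175]),-1)]; print('top edge',np.percentile(p,[2,50,98],axis=0).round())
m=np.all((W>[540,-390,92])&(W<[690,-270,125]),-1); print('ball',W[m].mean(0))
m=np.all((T>[522,-220,61])&(T<[640,-90,80]),-1)&(np.abs(T[...,1]+153)<62); print('bed leftovers',m.sum())
```

```text
t 22.5 pos [489.   30.3 283.1] theta 87.9 zaxis [ 0.477  0.068 -0.876] grip 0.699 F [ 0.3 -0.9 -0.3] q [-0.287 -0.065  1.876  0.262  0.883 -0.346]
  shift cm [ -7.59 -56.06   1.25] twist None
foot [[596. -21.  26.]
 [642.  85.  33.]]
top edge [[548.  -5. 146.]
 [559.  26. 158.]
 [571.  81. 163.]]
ball [ 624.99170427 -333.19296915  106.03350078]
bed leftovers 9
```

View pics/s6.png

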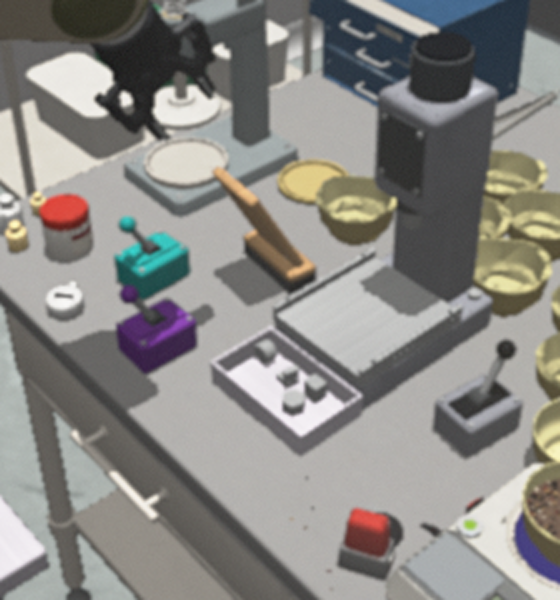

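Picture: the brush stands on its bristles left of the punch (px 280,240). All four offcuts are in the trough (px 265–315, 350–400), the bed is bare, the toggle is over, and the bystanders look unmoved. I'm handing in.

```bash
python3 -c "
from h import *
print(workorder.finish_job(), readout.sense()['time_s'])"
```

```text
the job is handed in; nothing more can be done
the job is handed in; nothing more can be done
```

I finished the job in the order asked and handed it in at about 22.6 s robot time.

- **Isolator:** I pushed the grey isolator's toggle over. Its ball moved about 61 mm, which matches fully off, and it was still there in the last picture.
- **Sweep:** I gripped the brush by its back and swept all four offcuts into the trough in one stroke. The last picture shows four pieces in the trough and a bare bed.
- **Brush:** It stands on its bristles to the left of the punch, about 55 mm clear of it. The gripper is open and away. The pot, counter and stamp look unmoved in the picture, though I didn't re-measure them.

**Checks that were less certain:**
- **Tool tilt:** The moves cannot tilt the tool. I got the tilt along the raked back by commanding poses just out of reach, where the controller held joint 3 at about 0.187 rad. The stated limit is 0.19, which may be rounded, so I can't rule out that this counts as passing its range.
- **Bed check:** The depth check still flagged 9 stray points on the bed. I took them for rail edges or noise, since nothing shows there in the picture.
- **Network misses:** After the sweep, the detector did not report the round slug, but four pieces are visible in the trough.

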